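# Make up the denture case pan

## Task

Make up the case pan for the next denture: set the yellow upper cast in the middle of the end bay beside the ticket clip and the green lower cast in the middle of the opposite end bay, both flat, square to the pan and with their narrower fronts towards the ticket, then lay the tooth box across the middle of the bay between them. Seat the pink rim with the palate fully home on the upper cast and the red open horseshoe rim fully home on the lower cast, front over front. Set every piece down rather than dropping it, and leave the burner, the articulator and the small glass dish where they stand.

Things in the scene. Friction and masses are not known exactly. Their poses are not given: they have to be found in the camera images.
- pan: Blue case pan, fixed: 250 (x) x 165 (y) mm, walls 32 high, 4 thick, floor 3 thick. Ribs across it at x = +-35 mm (4 thick, 6 high above the floor) leave two end bays 84 mm long, centred at x = +-79 mm, and a 66 mm middle bay. Steel clip with yellow ticket outside the -x end wall, up to 55 mm high. Origin: centre of underside, z up.
- upper_cast: Upper cast: yellow stone, low domed palate inside the ridge, 0.16 kg; 64 wide (y) x 60 (front -x to heel +x) mm, base 20 mm thick, sides parallel from 13 mm ahead of the origin to the square heel, front trimmed to 34 mm wide. Horseshoe gum ridge on top, 6 mm wide, crest 26.5 mm above the underside. Origin: centre of underside, z up. Grip across y.
- lower_cast: Lower cast: green stone, flat inside the ridge, 0.15 kg; 64 wide (y) x 60 (front -x to heel +x) mm, base 20 mm thick, sides parallel from 13 mm ahead of the origin to the square heel, front trimmed to 34 mm wide. Horseshoe gum ridge on top, 6 mm wide, crest 26.5 mm above the underside. Origin: centre of underside, z up. Grip across y.
- upper_rim: Upper bite rim: pink wax, palate plate closing the inside of the U, 35 g. U, 58 wide (y) x 52 (x) x 18 mm high; closed front at -x, heel ends at +x; outer sides flat from 5 mm ahead of the origin to the heel. Channel below, 4 mm deep, fits the cast's ridge with 5 mm play each side. Origin: centre of underside, z up. Grip across y. Seated: 22.5 mm above its cast's origin, x axes alike.
- lower_rim: Lower bite rim: dark red wax, open between its arms, 30 g. U, 58 wide (y) x 52 (x) x 18 mm high; closed front at -x, heel ends at +x; outer sides flat from 5 mm ahead of the origin to the heel. Channel below, 4 mm deep, fits the cast's ridge with 5 mm play each side. Origin: centre of underside, z up. Grip across y. Seated: 22.5 mm above its cast's origin, x axes alike.
- tooth_box: Tooth box: white plastic block 54 (y, its length) x 28 (x) x 12 mm high, a row of six ivory teeth on top (5 mm more, look only), 40 g. Origin: centre of underside, z up. Can be gripped across y.
- dappen: Bystander: small clear glass dappen dish, 32 mm across, 24 mm high. Origin: centre of underside.
- burner: Bystander: Bunsen burner, dark round foot 84 mm across, brass tube, 134 mm high. Origin: centre of underside.
- articulator: Bystander: steel hinge articulator holding a finished denture between white plaster mounts, about 115 x 95 mm, 116 mm high. Origin: underside, near the middle.

How it is judged:
At the end, for the whole second after the job is handed in: Casts flat in their end bays and tooth box in the middle bay, within 15 mm of the bay's centre (box 19 mm along the pan) and 15 degrees of square, cast fronts to the ticket; each rim level on its own cast, within 7 mm and 11 degrees, 20 to 25 mm above the cast's underside; all at rest (x of upper_cast in the frame of pan between -0.094 and -0.064 m and y of upper_cast in the frame of pan between -0.015 and 0.015 m and z of upper_cast in the frame of pan between -0.001 and 0.007 m and angle between each of upper_cast, lower_cast, tooth_box's own z axis and vertical below 0.06 rad and angle between the x axis of each of upper_cast, lower_cast, tooth_box and the x axis of pan, either way round below 0.26 rad and x of pan in the frame of upper_cast above 0.04 m and x of lower_cast in the frame of pan between 0.064 and 0.094 m and y of lower_cast in the frame of pan between -0.015 and 0.015 m and z of lower_cast in the frame of pan between -0.001 and 0.007 m and x of pan in the frame of lower_cast below -0.04 m and x of tooth_box in the frame of pan between -0.019 and 0.019 m and y of tooth_box in the frame of pan between -0.015 and 0.015 m and z of tooth_box in the frame of pan between -0.001 and 0.007 m and horizontal distance between upper_rim and upper_cast below 0.007 m and z of upper_rim in the frame of upper_cast between 0.02 and 0.025 m and angle between the x axis of upper_rim and the x axis of upper_cast, either way round below 0.2 rad and angle between the z axis of upper_rim and the z axis of upper_cast, either way round below 0.08 rad and x of pan in the frame of upper_rim above 0.04 m and horizontal distance between lower_rim and lower_cast below 0.007 m and z of lower_rim in the frame of lower_cast between 0.02 and 0.025 m and angle between the x axis of lower_rim and the x axis of lower_cast, either way round below 0.2 rad and angle between the z axis of lower_rim and the z axis of lower_cast, either way round below 0.08 rad and x of pan in the frame of lower_rim below -0.04 m and linear speed of each of upper_cast, lower_cast, tooth_box, upper_rim, lower_rim below 0.01 m/s); the robot touches nothing.
It fails at once if the Bunsen burner is pushed more than 20 mm or tipped over (distance of burner from where it was at the start of the episode above 0.02 m or angle between burner's own z axis and vertical above 0.3 rad).
It fails at once if the articulator is pushed more than 20 mm or tipped over (distance of articulator from where it was at the start of the episode above 0.02 m or angle between articulator's own z axis and vertical above 0.3 rad).
It fails at once if the small glass dish is pushed more than 20 mm or tipped over (distance of dappen from where it was at the start of the episode above 0.02 m or angle between dappen's own z axis and vertical above 0.3 rad).
It fails at once if a cast, a rim or the tooth box is dropped from more than about 20 mm (free of the fingers and moving faster than 0.65 m/s) ((linear speed of upper_cast above 0.65 m/s and contact force between upper_cast and the fingers below 0.05 N) or (linear speed of lower_cast above 0.65 m/s and contact force between lower_cast and the fingers below 0.05 N) or (linear speed of tooth_box above 0.65 m/s and contact force between tooth_box and the fingers below 0.05 N) or (linear speed of upper_rim above 0.65 m/s and contact force between upper_rim and the fingers below 0.05 N) or (linear speed of lower_rim above 0.65 m/s and contact force between lower_rim and the fingers below 0.05 N)).
It also fails if it takes over 144 s, if anything falls off the work surface, if the arm or the gripper's body presses on something with over 40 N, if the wrist force passes 120 N, or if a joint passes its speed limit or range.

## Robot

A 6-joint arm with a two-finger parallel gripper is mounted at the origin on the work surface. World frame = base frame: x ahead of the robot, y to its left, z up, the work surface at z = 0. Lengths are in m, angles in rad, forces in N, time in s.
With the tool pointing down it reaches from about 0.2 to 0.875 m from the base axis. Payload 3.4 kg.
Tool frame: the origin (TCP) lies midway between the tips of the shut fingers; the grasp point (between the pads) lies 19 mm behind it; z points along the fingers, y is the line along which they close (so a half turn about z gives the same grasp; the last joint's range is limited). The gripper opens to 94 mm and grips with 3 to 60 N. Pads are 16 mm wide; open, the fingers measure 119 mm over their backs; the gripper's body (75 mm by 177 mm) begins 78 mm behind the grasp point.
Start: joints at [0.986, 0.276, 1.505, -0, 1.361, -0.121], TCP at [0.257, 0.514, 0.205] pointing down, gripper open.
Joint ranges: [-2.89, 2.89], [-0.75, 2.08], [0.22, 2.7], [-1.18, 4.32], [0.11, 2.71], [-2.7, 2.7]. Speed limits (rad/s): [2.57, 2.57, 3.14, 3.14, 3.14, 3.14].

## Interface

Orientations are given as a unit quaternion [x, y, z, w].
In Python, from cell import ctrl gives the robot as it stands.
- The arm moves only by the tool apply_moves, never from a script. Its argument "plan" is a list of rows, each a list of 3 entries, a list of its own where there are three numbers: the opening, from 0 (shut) to 1 (fully open), then the shift along the tool's x, y, z in units of 40 mm (1.0 is 40 mm), then the turn, a rotation vector about the tool's x, y, z in units of 6 degrees (1.0 is 6 degrees). In form: [[grip, [tx, ty, tz], [wx, wy, wz]], ...]. A call has 1 to 8 rows; each row shifts and turns the commanded pose from where the row before left it, along the tool's axes as they then stand; what a row does not reach is not made up. A row lasts 1/12 s, in which the tool goes at most 41.7 mm and 7.16 degrees, less where a joint would pass 70% of its speed; a pose out of reach is approached as far as the arm can. A call is refused whole if a number of a shift passes 1 or a number of a turn 1, either way. A call with a gripper value outside its range is refused whole. The fingers move at their own pace and stop on an object; "squeeze" is the grip in N (left out, the last holds). Time passes only in rows, so rows that do not move let the fingers close. It gives the time, the measured TCP pose, the force, the opening and the grip force at its end, in the units of the state.
- ctrl.state(): the state, without advancing time (a new reading comes with each control period).
- ctrl.camera(name): name is "scene" or "top"; returns a dict with "image" (400x640x3 uint8, red, green, blue), "range_z" (400x640 float32, m along the optical axis (not along the pixel's ray), 0 where there is no reading), "fx", "fy", "cx", "cy" (pixels), "R" (3x3) and "t" (3): a world point X has camera coordinates R X + t. Camera axes: x right, y down, z forward; pixel columns grow to the right and rows downward; lengths in m; the calibration is good to about 2 mm. A picture is of the moment at which its call begins.
- ctrl.job_done(): hands the job in; it is judged then, once.
The state is a dict: "clock": time; "joint_pos": joint angles; "dq": joint speeds; "joint_torque": joint torques, N m; "position": TCP position; "eef_rot": TCP orientation; "force": force on the tool from outside, world axes, zero at the start; "moment": the same for the moment, N m; "finger_gap": finger opening in m; "gripper_force": force on a finger pad.
Only numpy, scipy, OpenCV 4.12 (cv2) and the standard library are available. Lean on these libraries where they do the work, as an engineer would, in place of code of your own. Each camera call takes 0.05 s, during which the arm holds its last target. There are 200 camera calls.

## Working session

There is one attempt and no reset: what is moved stays moved. The work goes in short steps, Python scripts to look and compute and a tool call to move; the robot and the scene stay as the last step left them, time stands still between calls to the robot, and variables do not carry over. Pictures are saved under pics/ and viewed, at most 14 in all, crops included, and the job is handed in when it is done.

Besides the shell and the picture viewer there is one more tool, called after "Request:" as name(argument=value, ...), one argument or row to a line, values as JSON. apply_moves: Moves the arm, as the interface text tells. Its arguments: {"type":"object","properties":{"plan":{"type":"array","items":{"type":"array"}},"squeeze":{"type":"number"}},"required":["plan"]}

```bash
mkdir -p pics && ls
cat > h.py <<'E'
import numpy as np, cv2
from cell import ctrl
def shot(name, fn=None):
    c=ctrl.camera(name)
    if fn: cv2.imwrite('pics/'+fn, c['image'][:,:,::-1])
    return c
def cloud(c):
    z=c['range_z']; v,u=np.mgrid[0:z.shape[0],0:z.shape[1]]
    P=np.stack([(u-c['cx'])/c['fx']*z,(v-c['cy'])/c['fy']*z,z],-1)
    W=(P-c['t'])@c['R']
    W[z==0]=np.nan
    return W
E
python3 - <<'E'
from h import *
for n in ['top','scene']:
    c=shot(n,n+'1.png'); print(n,c['fx'],c['cx'],c['cy'],c['R'].round(3).tolist(),c['t'], -c['R'].T@c['t']); np.savez(n+'1.npz',**c)
print(ctrl.state())
E
```

```text
pics
top 374.7860660639204 313.1812157431968 192.394338086557 [[0.018, -0.999, -0.035], [-0.999, -0.016, -0.05], [0.05, 0.036, -0.998]] [0.01403709 0.57538095 0.88041151] [ 0.53044042 -0.00820863  0.90826774]
scene 495.91491432565635 321.810965382243 209.82522375920556 [[-0.097, 0.995, -0.021], [0.637, 0.046, -0.77], [-0.765, -0.087, -0.638]] [ 0.04689294 -0.34574242  1.9089836 ] [1.68505571 0.1361389  0.95289485]
{'clock': 0.1, 'joint_pos': array([ 9.85991637e-01,  2.76513428e-01,  1.50597588e+00, -5.34062967e-05,
        1.36071721e+00, -1.20999376e-01]), 'dq': array([ 0.00070343,  0.00045956, -0.00120966, -0.00113476, -0.00087515,
       -0.00041687]), 'joint_torque': array([ 3.30697425e-03, -4.05452299e+01, -2.37780511e+01,  7.06964359e-02,
        2.99253466e-02, -4.26579459e-05]), 'position': array([0.25697015, 0.51381824, 0.20471392]), 'eef_rot': array([ 2.29824148e-01,  9.73231837e-01, -7.66230283e-04, -2.54392079e-04]), 'force': array([-0.92670977,  0.08885845, -0.4048383 ]), 'moment': array([ 0.00137734, -0.0244765 , -0.00873417]), 'gripper_force': 0.0, 'finger_gap': 0.09393840561549206}
```

View pics/top1.png

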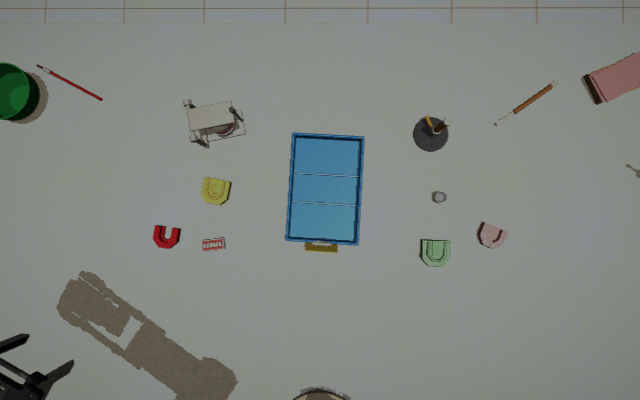

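View pics/scene1.png

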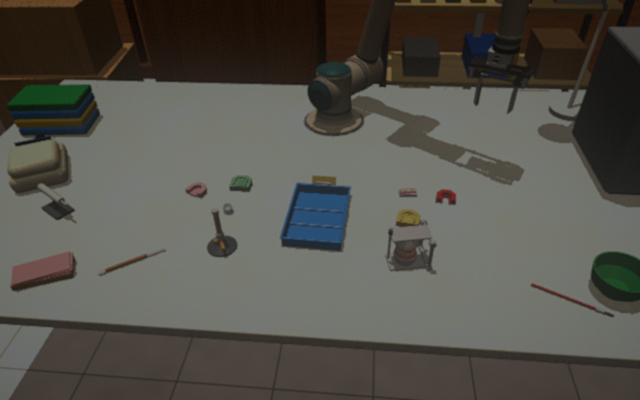

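Top view: ticket at the near (image-bottom) end of the pan (320,249), with yellow cast (215,190), green cast (435,252), pink rim (492,235), red rim (166,236), box (214,244), dish (439,197), burner (431,133) and articulator (214,122). Next I'll measure each one and enlarge it.

```bash
cat > m.py <<'E'
from h import *
def ray(c,uv,h):
    uv=np.atleast_2d(uv).astype(float)
    d=np.c_[(uv[:,0]-c['cx'])/c['fx'],(uv[:,1]-c['cy'])/c['fy'],np.ones(len(uv))]@c['R']
    o=-c['R'].T@c['t']; s=(h-o[2])/d[:,2]
    return o+s[:,None]*d
def mask(c,box,fn):
    u0,v0,u1,v1=box
    hsv=cv2.cvtColor(c['image'],cv2.COLOR_RGB2HSV).astype(int); m=np.zeros(hsv.shape[:2],np.uint8)
    m[v0:v1,u0:u1]=fn(hsv[v0:v1,u0:u1])*255
    n,l,s,_=cv2.connectedComponentsWithStats(m); k=1+s[1:,4].argmax()
    return (l==k).astype(np.uint8)
E
cat > a.py <<'E'
from m import *
c=dict(np.load('top1.npz')); W=cloud(c)
T={'pan':((270,120,375,250),lambda h:(abs(h[...,0]-103)<12)&(h[...,1]>100),.032),
'yel':((195,170,240,210),lambda h:(abs(h[...,0]-28)<8)&(h[...,1]>60),.02),
'grn':((410,230,460,275),lambda h:(abs(h[...,0]-60)<20)&(h[...,1]>35),.02),
'pink':((470,215,515,255),lambda h:((h[...,0]<12)|(h[...,0]>168))&(h[...,1]>35),.018),
'red':((145,220,188,255),lambda h:((h[...,0]<12)|(h[...,0]>168))&(h[...,1]>120),.018),
'box':((195,230,230,255),lambda h:((h[...,0]<12)|(h[...,0]>165))&(h[...,1]>60),.012),
'ticket':((300,240,340,256),lambda h:(abs(h[...,0]-25)<8)&(h[...,1]>120),.05)}
for k,(b,f,h) in T.items():
    m=mask(c,b,f); v,u=np.nonzero(m); z=W[v,u,2]
    P=ray(c,np.c_[u,v],h)[:,:2]; 
    (cx,cy),(w,l),a=cv2.minAreaRect((P*1000).astype(np.float32))
    print(k,m.sum(),'cen',np.round(P.mean(0)*1000,1),'rect',round(cx,1),round(cy,1),round(w,1),round(l,1),round(a,1),'z pct',np.nanpercentile(z,[5,50,95]).round(4))
big=[]
for u,v in [(215,190),(435,252),(492,235),(166,236),(214,244),(320,235)]:
    big.append(cv2.resize(c['image'][v-25:v+25,u-25:u+25,::-1],(260,260),interpolation=cv2.INTER_CUBIC))
cv2.imwrite('pics/crops.png',np.vstack([np.hstack(big[:3]),np.hstack(big[3:])]))
E
python3 a.py
```

```text
pan 7720 cen [584.7  -3.6] rect 585.0 -3.3 169.4 255.1 87.4 z pct [-0.0007  0.0022  0.0332]
yel 626 cen [575.8 259.9] rect 574.3 259.5 66.1 59.8 80.2 z pct [0.0158 0.0193 0.0258]
grn 701 cen [ 440.5 -262.8] rect 438.5 -261.5 66.8 60.4 90.0 z pct [0.0131 0.0191 0.0258]
pink 401 cen [ 485.3 -392.8] rect 479.5 -391.0 62.8 50.9 67.4 z pct [0.0024 0.0083 0.0183]
red 400 cen [462.4 376.7] rect 461.9 376.1 62.2 50.9 81.8 z pct [0.0046 0.0158 0.0193]
box 121 cen [446.1 264.1] rect 446.0 263.9 22.8 49.2 8.2 z pct [0.009  0.0121 0.0147]
ticket 209 cen [447.1   2.7] rect 448.9 3.3 70.9 18.7 87.1 z pct [0.0178 0.0379 0.0513]
```

View pics/crops.png

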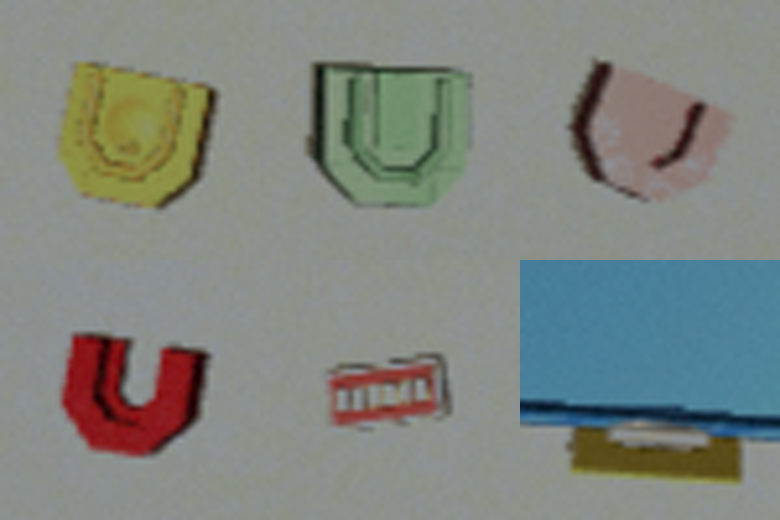

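The crops show all the fronts roughly toward the ticket side (image down), with small yaws. I'll refine the poses using only top-surface pixels.

```bash
cat > b.py <<'E'
from m import *
def rect(Q):
    (cx,cy),(w,l),a=cv2.minAreaRect((Q[:,:2]*1000).astype(np.float32)); return np.round([cx,cy,w,l,a],1)
def show(tag,boxes,thr):
    c=ctrl.camera('top'); W=cloud(c)
    for k in boxes:
        u0,v0,u1,v1=boxes[k]; lo,hi=thr[k]
        Q=W[v0:v1,u0:u1].reshape(-1,3); Q=Q[(Q[:,2]>lo)&(Q[:,2]<hi)]
        print(k,len(Q),'med z',np.median(Q[:,2]).round(4),'mean',(Q.mean(0)[:2]*1000).round(1),'rect',rect(Q))
if __name__=='__main__':
    B={'pan':(275,125,375,248),'yel':(195,170,240,210),'grn':(412,232,460,275),'pink':(470,215,515,255),'red':(145,220,188,255),'box':(195,230,230,255),'dish':(425,183,455,208),'burner':(405,105,460,155),'artic':(175,90,255,152),'articlow':(175,90,255,152)}
    T={'pan':(.026,.05),'yel':(.014,.04),'grn':(.014,.04),'pink':(.012,.04),'red':(.012,.04),'box':(.007,.04),'dish':(.008,.05),'burner':(.008,.2),'artic':(.09,.2),'articlow':(.01,.2)}
    show('',B,T)
    c=ctrl.camera('top'); W=cloud(c); print('table',[W[v,u].round(4).tolist() for u,v in [(260,200),(400,260),(215,270),(520,190)]])
    print('bayfloor',[W[v,u].round(4).tolist() for u,v in [(330,155),(327,190),(322,225)]])
E
python3 b.py
```

```text
pan 1225 med z 0.0328 mean [573.9  -3.8] rect [579.1  -3.9 171.1 267.4  87.4]
yel 620 med z 0.0193 mean [575.8 259.2] rect [574.2 260.1  64.   60.   79.7]
grn 675 med z 0.0194 mean [ 439.8 -264.1] rect [ 437.9 -264.6   63.    60.    88.4]
pink 330 med z 0.0165 mean [ 477.3 -395. ] rect [ 478.5 -395.7   58.5   49.9   67.5]
red 310 med z 0.0164 mean [460.1 378.3] rect [461.2 378.   59.9  50.   82.4]
box 261 med z 0.0123 mean [446.3 262.5] rect [446.1 263.1  27.9  55.    8.7]
dish 126 med z 0.0204 mean [ 569.6 -278.2] rect [ 569.5 -276.4   30.3   29.1   64.2]
burner 743 med z 0.0138 mean [ 719.7 -252.1] rect [ 721.5 -254.3   75.8   72.1   51. ]
artic 1177 med z 0.1007 mean [735.1 254.4] rect [737.6 250.1  94.6 112.3  13.1]
articlow 1552 med z 0.0999 mean [730.2 253.6] rect [737.6 250.1  94.6 112.3  13.1]
table [[0.5551, 0.1537, 0.0006], [0.4173, -0.1863, -0.0023], [0.3833, 0.2596, -0.0013], [0.5896, -0.4689, -0.0009]]
bayfloor [[0.6676, -0.0149, 0.0004], [0.5819, -0.009, 0.0046], [0.4974, 0.0016, 0.0033]]
```

```bash
cat > g.py <<'E'
import sys, numpy as np
from scipy.spatial.transform import Rotation as R
from cell import ctrl
# usage: g.py x y z(mm) yaw(deg): turn first (world yaw of grasp, tool x = -obj x), then shift in turned tool axes
x,y,z,yaw=map(float,sys.argv[1:5]); s=ctrl.state()
C=R.from_quat(s['eef_rot']); G=R.from_euler('z',yaw,degrees=True)*R.from_quat([0,1,0,0])
w=(C.inv()*G).as_rotvec(degrees=True)/6
d=np.array([x,y,z])/1000-s['position']
print('t',round(s['clock'],2),'pos',(s['position']*1000).round(1),'gap',round(s['finger_gap']*1000,1),'gf',round(s['gripper_force'],1),'F',s['force'].round(1))
print('turn',w.round(2),'shift now',(C.inv().apply(d)/.04).round(3),'after turn',(G.inv().apply(d)/.04).round(3))
E
python3 g.py 574 260 100 -10
```

```text
t 0.2 pos [257.1 514.  205. ] gap 93.9 gf 0.0 F [-0.  -0.2  0.2]
turn [-0.01 -0.   -2.76] shift now [-9.927 -2.132  2.625] after turn [-8.905 -4.877  2.624]
```

Request:
apply_moves(
  plan=[
    [1, [0, 0, 0], [0, 0, -0.92]],
    [1, [0, 0, 0], [0, 0, -0.92]],
    [1, [0, 0, 0], [0, 0, -0.92]],
    [1, [-0.8, -0.44, 0], [0, 0, 0]],
    [1, [-0.8, -0.44, 0], [0, 0, 0]],
    [1, [-0.8, -0.44, 0], [0, 0, 0]],
    [1, [-0.8, -0.44, 0], [0, 0, 0]],
    [1, [-0.8, -0.44, 0], [0, 0, 0]],
  ],
  squeeze=15,
)

```text
clock: 0.87
position: [0.4004, 0.3986, 0.2054]
eef_rot: [0.087, 0.996, 0.0, -0.0]
force: [0.6, 0.3, -0.5]
finger_gap: 0.0938
gripper_force: 0.0
```

Request:
apply_moves(
  plan=[
    [1, [-0.8, -0.44, 0], [0, 0, 0]],
    [1, [-0.8, -0.44, 0], [0, 0, 0]],
    [1, [-0.8, -0.44, 0], [0, 0, 0]],
    [1, [-0.8, -0.44, 0], [0, 0, 0]],
    [1, [-0.8, -0.44, 0], [0, 0, 0]],
    [1, [-0.8, -0.44, 0], [0, 0, 0]],
    [1, [0, 0, 0.8], [0, 0, 0]],
    [1, [0, 0, 0.8], [0, 0, 0]],
  ],
)

```text
clock: 1.53
position: [0.5739, 0.2611, 0.1423]
eef_rot: [0.089, 0.996, 0.001, 0.003]
force: [0.8, 0.8, -0.5]
finger_gap: 0.0941
gripper_force: 0.0
```

```bash
python3 g.py 574 260 4 -10
```

```text
t 1.53 pos [573.9 261.1 142.3] gap 94.1 gf 0.0 F [ 0.8  0.8 -0.5]
turn [ 0.02  0.05 -0.04] shift now [ 0.01  -0.035  3.457] after turn [-0.008 -0.026  3.457]
```

Request:
apply_moves(
  plan=[
    [1, [0, 0, 0.8], [0, 0, 0]],
    [1, [0, 0, 0.8], [0, 0, 0]],
    [1, [0, 0, 0.8], [0, 0, 0]],
    [1, [0, 0, 0.5], [0, 0, 0]],
    [1, [0, 0, 0.4], [0, 0, 0]],
    [1, [0, 0, 0.12], [0, 0, 0]],
    [0.4, [0, 0, 0], [0, 0, 0]],
    [0.4, [0, 0, 0], [0, 0, 0]],
  ],
)

```text
clock: 2.2
position: [0.5707, 0.2626, 0.0051]
eef_rot: [0.087, 0.996, 0.0, 0.0]
force: [-0.5, 0.6, -0.0]
finger_gap: 0.0839
gripper_force: 0.0
```

Request:
apply_moves(
  plan=[
    [0.4, [0, 0, 0], [0, 0, 0]],
    [0.4, [0, 0, 0], [0, 0, 0]],
    [0.4, [0, 0, 0], [0, 0, 0]],
    [0.4, [0, 0, 0], [0, 0, 0]],
  ],
)

```text
clock: 2.53
position: [0.571, 0.2628, 0.006]
eef_rot: [0.087, 0.996, 0.001, 0.001]
force: [0.1, -0.5, 3.4]
finger_gap: 0.0639
gripper_force: 15.0
```

Request:
apply_moves(
  plan=[
    [0.4, [0, 0, -0.3], [0, 0, 0]],
    [0.4, [0, 0, -0.6], [0, 0, 0]],
    [0.4, [0, 0, -0.8], [0, 0, 0]],
    [0.4, [0, 0, -0.8], [0, 0, 0]],
    [0.4, [0, 0, -0.4], [0, 0, -0.62]],
    [0.4, [0, 0, 0], [0, 0, -0.62]],
    [0.4, [0, 0, 0], [0, 0, 0]],
  ],
  squeeze=20,
)

```text
clock: 3.12
position: [0.5708, 0.2626, 0.1224]
eef_rot: [0.022, 1.0, 0.001, 0.001]
force: [-0.1, 0.1, -2.7]
finger_gap: 0.064
gripper_force: 20.0
```

```bash
python3 g.py 503.5 0 7 -2.6
```

```text
t 3.12 pos [570.8 262.6 122.4] gap 64.0 gf 20.0 F [-0.1  0.1 -2.7]
turn [0.01 0.03 0.02] shift now [ 1.402 -6.637  2.874] after turn [ 1.383 -6.636  2.886]
```

Request:
apply_moves(
  plan=[
    [0.4, [0.17, -0.5, 0], [0, 0, 0]],
    [0.4, [0.2, -0.95, 0], [0, 0, 0]],
    [0.4, [0.2, -0.95, 0], [0, 0, 0]],
    [0.4, [0.2, -0.95, 0], [0, 0, 0]],
    [0.4, [0.2, -0.95, 0], [0, 0, 0]],
    [0.4, [0.2, -0.95, 0], [0, 0, 0]],
    [0.4, [0.2, -0.9, 0], [0, 0, 0]],
    [0.4, [0.03, -0.49, 0], [0, 0, 0]],
  ],
)

```text
clock: 3.78
position: [0.4992, -0.0034, 0.1197]
eef_rot: [0.024, 1.0, -0.001, -0.002]
force: [-0.7, -0.3, -2.4]
finger_gap: 0.0637
gripper_force: 20.0
```

Request:
apply_moves(
  plan=[
    [0.4, [0, 0, 0.7], [0, 0, 0]],
    [0.4, [0, 0, 0.7], [0, 0, 0]],
    [0.4, [0, 0, 0.6], [0, 0, 0]],
    [0.4, [0, 0, 0], [0, 0, 0]],
    [0.4, [0, 0, 0], [0, 0, 0]],
  ],
)

```text
clock: 4.2
position: [0.5006, -0.0002, 0.0394]
eef_rot: [0.023, 1.0, 0.0, -0.002]
force: [0.0, -0.4, -2.3]
finger_gap: 0.064
gripper_force: 20.0
```

```bash
python3 g.py 503.5 0 8 -2.6; python3 -c "
from h import *
c=shot('top','p1.png')
cv2.imwrite('pics/p1.png',cv2.resize(c['image'][110:260,240:400,::-1],(640,600)))"
```

```text
t 4.2 pos [ 5.006e+02 -2.000e-01  3.940e+01] gap 64.0 gf 20.0 F [ 0.  -0.4 -2.3]
turn [ 0.01 -0.04 -0.01] shift now [-0.077  0.008  0.783] after turn [-0.073  0.008  0.784]
```

View pics/p1.png

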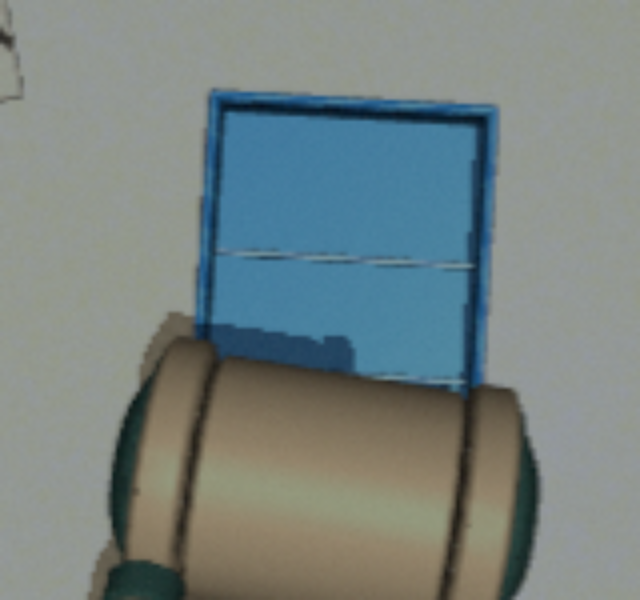

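The arm hides the near bay (image bottom), so I'll trust the numbers: trim x, lower slowly and watch the force.

Request:
apply_moves(
  plan=[
    [0.4, [-0.07, 0, 0.2], [0, 0, 0]],
    [0.4, [0, 0, 0.3], [0, 0, 0]],
    [0.4, [0, 0, 0.2], [0, 0, 0]],
    [0.4, [0, 0, 0.05], [0, 0, 0]],
    [0.4, [0, 0, 0], [0, 0, 0]],
  ],
)

```text
clock: 4.67
position: [0.505, -0.0004, 0.0105]
eef_rot: [0.022, 1.0, 0.0, -0.0]
force: [-0.1, -0.8, -1.7]
finger_gap: 0.064
gripper_force: 20.0
```

Request:
apply_moves(
  plan=[
    [0.4, [0, 0, 0.03], [0, 0, 0]],
    [0.4, [0, 0, 0.03], [0, 0, 0]],
    [0.4, [0, 0, 0], [0, 0, 0]],
  ],
)

```text
clock: 4.92
position: [0.5058, -0.0005, 0.009]
eef_rot: [0.022, 1.0, -0.0, 0.001]
force: [-1.4, -0.3, 0.9]
finger_gap: 0.0637
gripper_force: 20.0
```

Request:
apply_moves(
  plan=[
    [0.9, [0, 0, 0], [0, 0, 0]],
    [0.9, [0, 0, 0], [0, 0, 0]],
    [0.9, [0, 0, 0], [0, 0, 0]],
    [0.9, [0, 0, -0.4], [0, 0, 0]],
    [0.9, [0, 0, -0.9], [0, 0, 0]],
    [0.9, [0, 0, -0.9], [0, 0, 0]],
    [0.9, [0, 0, -0.9], [0, 0, 0]],
    [1, [0, 0, -0.9], [0, 0, 0]],
  ],
)

```text
clock: 5.58
position: [0.5047, -0.0005, 0.17]
eef_rot: [0.022, 1.0, 0.0, -0.0]
force: [0.8, 0.3, -0.4]
finger_gap: 0.0885
gripper_force: 0.0
```

```bash
python3 g.py 441 -264.5 120 -1.5
```

```text
t 5.58 pos [ 5.047e+02 -5.000e-01  1.700e+02] gap 88.5 gf 0.0 F [ 0.8  0.3 -0.4]
turn [ 0.   -0.   -0.18] shift now [ 1.295 -6.666  1.249] after turn [ 1.42 -6.64  1.25]
```

Request:
apply_moves(
  plan=[
    [1, [0, 0, 0], [0, 0, -0.18]],
    [1, [0.2, -0.94, 0], [0, 0, 0]],
    [1, [0.2, -0.95, 0], [0, 0, 0]],
    [1, [0.2, -0.95, 0], [0, 0, 0]],
    [1, [0.2, -0.95, 0], [0, 0, 0]],
    [1, [0.2, -0.95, 0], [0, 0, 0]],
    [1, [0.2, -0.95, 0], [0, 0, 0]],
    [1, [0.2, -0.95, 0], [0, 0, 0]],
  ],
)

```text
clock: 6.25
position: [0.4413, -0.2662, 0.168]
eef_rot: [0.013, 1.0, 0.0, 0.0]
force: [0.6, 0.1, -0.7]
finger_gap: 0.0943
gripper_force: 0.0
```

Request:
apply_moves(
  plan=[
    [1, [0, 0, 0.8], [0, 0, 0]],
    [1, [0, 0, 0.8], [0, 0, 0]],
    [1, [0, 0, 0.8], [0, 0, 0]],
    [1, [0, 0, 0.3], [0, 0, 0]],
    [1, [0, 0, 0], [0, 0, 0]],
  ],
)

```text
clock: 6.67
position: [0.4396, -0.2628, 0.0566]
eef_rot: [0.013, 1.0, 0.002, -0.003]
force: [-1.2, 0.1, -0.8]
finger_gap: 0.0935
gripper_force: 0.0
```

```bash
python3 g.py 439 -264.5 5 -1.5
```

```text
t 6.67 pos [ 439.6 -262.8   56.6] gap 93.5 gf 0.0 F [-1.2  0.1 -0.8]
turn [ 0.05 -0.06 -0.  ] shift now [ 0.005 -0.05   1.291] after turn [ 0.013 -0.043  1.291]
```

Request:
apply_moves(
  plan=[
    [1, [0, 0, 0.6], [0, 0, 0]],
    [1, [0, 0, 0.5], [0, 0, 0]],
    [1, [0, 0, 0.19], [0, 0, 0]],
    [0.4, [0, 0, 0], [0, 0, 0]],
    [0.4, [0, 0, 0], [0, 0, 0]],
    [0.4, [0, 0, 0], [0, 0, 0]],
    [0.4, [0, 0, 0], [0, 0, 0]],
    [0.4, [0, 0, 0], [0, 0, 0]],
  ],
)

```text
clock: 7.33
position: [0.443, -0.2649, 0.0097]
eef_rot: [0.013, 1.0, -0.0, 0.001]
force: [0.2, 1.6, 1.1]
finger_gap: 0.0637
gripper_force: 0.6
```

Request:
apply_moves(
  plan=[
    [0.4, [0, 0, 0], [0, 0, 0]],
    [0.4, [0, 0, 0], [0, 0, 0]],
  ],
)

```text
clock: 7.5
position: [0.443, -0.2649, 0.0097]
eef_rot: [0.013, 1.0, -0.0, 0.001]
force: [-0.5, 0.5, 5.9]
finger_gap: 0.0638
gripper_force: 20.0
```

Request:
apply_moves(
  plan=[
    [0.4, [0, 0, -0.3], [0, 0, 0]],
    [0.4, [0, 0, -0.6], [0, 0, 0]],
    [0.4, [0, 0, -0.9], [0, 0, 0]],
    [0.4, [0, 0, -0.9], [0, 0, 0]],
    [0.4, [0, 0, -0.6], [0, 0, 0.18]],
    [0.4, [0, 0, 0], [0, 0, 0]],
  ],
)

```text
clock: 8.0
position: [0.4451, -0.2669, 0.1459]
eef_rot: [0.023, 1.0, -0.003, 0.004]
force: [1.1, -1.6, -1.3]
finger_gap: 0.0639
gripper_force: 20.0
```

```bash
python3 g.py 668 -7 13 -2.6
```

```text
t 8.0 pos [ 445.1 -266.9  145.9] gap 63.9 gf 20.0 F [ 1.1 -1.6 -1.3]
turn [-0.06  0.08  0.  ] shift now [-5.244  6.764  3.325] after turn [-5.272  6.743  3.323]
```

Request:
apply_moves(
  plan=[
    [0.4, [-0.2, 0.7, 0], [0, 0, 0]],
    [0.4, [-0.6, 0.76, 0], [0, 0, 0]],
    [0.4, [-0.6, 0.76, 0], [0, 0, 0]],
    [0.4, [-0.6, 0.76, 0], [0, 0, 0]],
    [0.4, [-0.6, 0.76, 0], [0, 0, 0]],
    [0.4, [-0.6, 0.76, 0], [0, 0, 0]],
    [0.4, [-0.6, 0.76, 0], [0, 0, 0]],
    [0.4, [-0.6, 0.76, 0], [0, 0, 0]],
  ],
)

```text
clock: 8.67
position: [0.6288, -0.0301, 0.1388]
eef_rot: [0.022, 1.0, 0.0, -0.001]
force: [0.1, -0.6, -1.3]
finger_gap: 0.0635
gripper_force: 20.0
```

Request:
apply_moves(
  plan=[
    [0.4, [-0.6, 0.6, 0], [0, 0, 0]],
    [0.4, [-0.27, 0.12, 0], [0, 0, 0]],
    [0.4, [0, 0, 0.7], [0, 0, 0]],
    [0.4, [0, 0, 0.7], [0, 0, 0]],
    [0.4, [0, 0, 0.7], [0, 0, 0]],
    [0.4, [0, 0, 0.3], [0, 0, 0]],
    [0.4, [0, 0, 0], [0, 0, 0]],
  ],
)

```text
clock: 9.25
position: [0.6612, -0.0043, 0.0397]
eef_rot: [0.022, 1.0, 0.0, -0.005]
force: [-0.5, 0.3, -1.0]
finger_gap: 0.0639
gripper_force: 20.0
```

```bash
python3 g.py 668 -7 13 -2.6;python3 -c "
from h import *
c=shot('top')
cv2.imwrite('pics/p2.png',cv2.resize(c['image'][110:260,240:400,::-1],(640,600)))"
```

```text
t 9.25 pos [661.2  -4.3  39.7] gap 63.9 gf 20.0 F [-0.5  0.3 -1. ]
turn [ 0.01 -0.09  0.01] shift now [-0.18  -0.06   0.666] after turn [-0.173 -0.059  0.668]
```

View pics/p2.png

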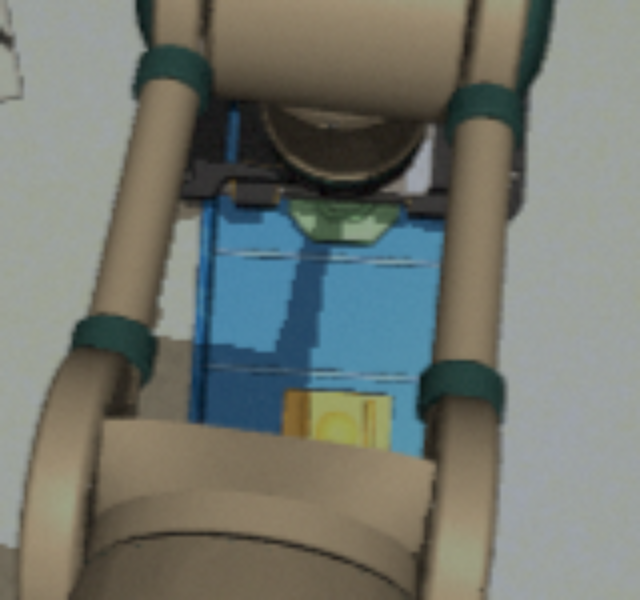

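The green cast front (345,235) lies just beyond the far rib, and the yellow cast (340,420) is in its bay. I'll lower it.

Request:
apply_moves(
  plan=[
    [0.4, [-0.1, -0.05, 0.2], [0, 0, 0]],
    [0.4, [0, 0, 0.25], [0, 0, 0]],
    [0.4, [0, 0, 0.13], [0, 0, 0]],
    [0.4, [0, 0, 0], [0, 0, 0]],
  ],
)

```text
clock: 9.63
position: [0.6682, -0.0069, 0.0206]
eef_rot: [0.023, 1.0, 0.0, -0.001]
force: [-0.5, 0.3, -1.2]
finger_gap: 0.0634
gripper_force: 20.0
```

Request:
apply_moves(
  plan=[
    [0.4, [0, 0, 0.03], [0, 0, 0]],
    [0.4, [0, 0, 0], [0, 0, 0]],
  ],
)

```text
clock: 9.8
position: [0.669, -0.0069, 0.0206]
eef_rot: [0.022, 1.0, 0.0, 0.0]
force: [0.0, -0.0, -1.5]
finger_gap: 0.0639
gripper_force: 20.0
```

Request:
apply_moves(
  plan=[
    [0.4, [0, 0, 0.1], [0, 0, 0]],
    [0.4, [0, 0, 0.05], [0, 0, 0]],
    [0.4, [0, 0, 0], [0, 0, 0]],
    [0.4, [0, 0, 0], [0, 0, 0]],
  ],
)

```text
clock: 10.13
position: [0.6687, -0.0068, 0.0141]
eef_rot: [0.022, 1.0, 0.0, -0.0]
force: [-0.4, -0.2, -1.6]
finger_gap: 0.0638
gripper_force: 20.0
```

Request:
apply_moves(
  plan=[
    [0.4, [0, 0, 0.03], [0, 0, 0]],
    [0.4, [0, 0, 0], [0, 0, 0]],
    [0.4, [0, 0, 0], [0, 0, 0]],
  ],
)

```text
clock: 10.38
position: [0.6689, -0.0068, 0.0131]
eef_rot: [0.022, 1.0, 0.0, 0.0]
force: [-0.4, 0.3, -1.3]
finger_gap: 0.0637
gripper_force: 20.0
```

Request:
apply_moves(
  plan=[
    [0.4, [0, 0, 0.04], [0, 0, 0]],
    [0.4, [0, 0, 0], [0, 0, 0]],
    [0.4, [0, 0, 0], [0, 0, 0]],
  ],
)

```text
clock: 10.63
position: [0.669, -0.0069, 0.0128]
eef_rot: [0.022, 1.0, -0.0, 0.0]
force: [-2.2, 0.2, 5.4]
finger_gap: 0.064
gripper_force: 20.0
```

Request:
apply_moves(
  plan=[
    [0.9, [0, 0, 0], [0, 0, 0]],
    [0.9, [0, 0, 0], [0, 0, 0]],
    [0.9, [0, 0, 0], [0, 0, 0]],
    [0.9, [0, 0, -0.4], [0, 0, 0]],
    [0.9, [0, 0, -0.9], [0, 0, 0]],
    [0.9, [0, 0, -0.9], [0, 0, 0]],
    [0.9, [0, 0, -0.9], [0, 0, 0]],
    [1, [0, 0, -0.8], [0, 0, 0]],
  ],
)

```text
clock: 11.3
position: [0.6691, -0.0069, 0.1695]
eef_rot: [0.022, 1.0, 0.0, 0.001]
force: [0.8, -0.0, -0.5]
finger_gap: 0.0886
gripper_force: 0.0
```

```bash
python3 g.py 446 263 80 8.5
```

```text
t 11.3 pos [669.1  -6.9 169.5] gap 88.6 gf 0.0 F [ 0.8 -0.  -0.5]
turn [-0.    0.01 -1.85] shift now [5.878 6.49  2.232] after turn [4.519 7.498 2.238]
```

Request:
apply_moves(
  plan=[
    [1, [0, 0, 0], [0, 0, -0.92]],
    [1, [0, 0, 0], [0, 0, -0.93]],
    [1, [0.5, 0.83, 0], [0, 0, 0]],
    [1, [0.5, 0.83, 0], [0, 0, 0]],
    [1, [0.5, 0.83, 0], [0, 0, 0]],
    [1, [0.5, 0.83, 0], [0, 0, 0]],
    [1, [0.5, 0.83, 0], [0, 0, 0]],
    [1, [0.5, 0.83, 0], [0, 0, 0]],
  ],
)

```text
clock: 11.97
position: [0.5193, 0.1734, 0.1673]
eef_rot: [-0.074, 0.997, 0.0, 0.0]
force: [0.2, 0.8, 0.4]
finger_gap: 0.0941
gripper_force: 0.0
```

Request:
apply_moves(
  plan=[
    [1, [0.5, 0.83, 0], [0, 0, 0]],
    [1, [0.5, 0.83, 0], [0, 0, 0]],
    [1, [0.5, 0.83, 0], [0, 0, 0]],
    [1, [0, 0, 0.9], [0, 0, 0]],
    [1, [0, 0, 0.9], [0, 0, 0]],
    [1, [0, 0, 0.9], [0, 0, 0]],
    [1, [0, 0, 0.3], [0, 0, 0]],
    [1, [0, 0, 0], [0, 0, 0]],
  ],
)

```text
clock: 12.63
position: [0.4435, 0.2609, 0.044]
eef_rot: [-0.075, 0.997, -0.001, -0.004]
force: [0.3, -0.3, 0.4]
finger_gap: 0.0941
gripper_force: 0.0
```

```bash
python3 g.py 446 263 3 8.5
```

```text
t 12.63 pos [443.5 260.9  44. ] gap 94.1 gf 0.0 F [ 0.3 -0.3  0.4]
turn [-0.02 -0.07  0.01] shift now [-0.078  0.045  1.025] after turn [-0.07   0.043  1.026]
```

Request:
apply_moves(
  plan=[
    [1, [0, 0, 0.5], [0, 0, 0]],
    [1, [0, 0, 0.4], [0, 0, 0]],
    [1, [0, 0, 0.1], [0, 0, 0]],
    [1, [0, 0, 0], [0, 0, 0]],
    [1, [0, 0, 0], [0, 0, 0]],
  ],
)

```text
clock: 13.05
position: [0.4475, 0.2623, 0.0085]
eef_rot: [-0.074, 0.997, 0.0, 0.001]
force: [0.5, 0.7, 0.6]
finger_gap: 0.0939
gripper_force: 0.0
```

```bash
python3 g.py 446 263 3 8.5
```

```text
t 13.05 pos [447.5 262.3   8.5] gap 93.9 gf 0.0 F [0.5 0.7 0.6]
turn [0.   0.02 0.  ] shift now [0.035 0.024 0.137] after turn [0.035 0.024 0.137]
```

Request:
apply_moves(
  plan=[
    [1, [0.03, 0.02, 0.14], [0, 0, 0]],
    [0.4, [0, 0, 0], [0, 0, 0]],
    [0.4, [0, 0, 0], [0, 0, 0]],
    [0.4, [0, 0, 0], [0, 0, 0]],
    [0.4, [0, 0, 0], [0, 0, 0]],
    [0.4, [0, 0, 0], [0, 0, 0]],
    [0.4, [0, 0, 0], [0, 0, 0]],
    [0.4, [0, 0, 0], [0, 0, 0]],
  ],
  squeeze=15,
)

```text
clock: 13.72
position: [0.4454, 0.2627, 0.002]
eef_rot: [-0.074, 0.997, 0.0, 0.0]
force: [-0.3, 0.6, 1.2]
finger_gap: 0.0535
gripper_force: 15.0
```

Request:
apply_moves(
  plan=[
    [0.4, [0, 0, 0], [0, 0, 0]],
    [0.4, [0, 0, 0], [0, 0, 0]],
    [0.4, [0, 0, 0], [0, 0, 0]],
  ],
)

```text
clock: 13.97
position: [0.4453, 0.2627, 0.002]
eef_rot: [-0.074, 0.997, 0.0, 0.0]
force: [-0.5, 0.8, 1.1]
finger_gap: 0.0537
gripper_force: 15.0
```

Request:
apply_moves(
  plan=[
    [0.4, [0, 0, -0.4], [0, 0, 0]],
    [0.4, [0, 0, -0.8], [0, 0, 0]],
    [0.4, [0, 0, -0.8], [0, 0, 0]],
    [0.4, [0, 0, -0.8], [0, 0, 0]],
    [0.4, [0, 0, -0.2], [0, 0, 0.92]],
    [0.4, [0, 0, 0], [0, 0, 0.93]],
    [0.4, [0, 0, 0], [0, 0, 0]],
  ],
)

```text
clock: 14.55
position: [0.4456, 0.2626, 0.1228]
eef_rot: [0.023, 1.0, 0.0, 0.001]
force: [-0.5, -0.1, -0.7]
finger_gap: 0.054
gripper_force: 15.0
```

```bash
python3 g.py 585.5 -3.5 5 -2.6
```

```text
t 14.55 pos [445.6 262.6 122.8] gap 54.0 gf 15.0 F [-0.5 -0.1 -0.7]
turn [ 0.01  0.02 -0.01] shift now [-3.797 -6.486  2.947] after turn [-3.796 -6.488  2.946]
```

Request:
apply_moves(
  plan=[
    [0.4, [-0.3, -0.5, 0], [0, 0, 0]],
    [0.4, [-0.5, -0.86, 0], [0, 0, 0]],
    [0.4, [-0.5, -0.86, 0], [0, 0, 0]],
    [0.4, [-0.5, -0.86, 0], [0, 0, 0]],
    [0.4, [-0.5, -0.86, 0], [0, 0, 0]],
    [0.4, [-0.5, -0.86, 0], [0, 0, 0]],
    [0.4, [-0.5, -0.86, 0], [0, 0, 0]],
    [0.4, [-0.5, -0.83, 0], [0, 0, 0]],
  ],
)

```text
clock: 15.22
position: [0.5852, -0.0056, 0.1208]
eef_rot: [0.021, 1.0, 0.0, -0.001]
force: [0.5, 0.4, 0.9]
finger_gap: 0.0539
gripper_force: 15.0
```

Request:
apply_moves(
  plan=[
    [0.4, [0, 0, 0], [0, 0, 0]],
    [0.4, [0, 0, 0.7], [0, 0, 0]],
    [0.4, [0, 0, 0.7], [0, 0, 0]],
    [0.4, [0, 0, 0.6], [0, 0, 0]],
    [0.4, [0, 0, 0.3], [0, 0, 0]],
    [0.4, [0, 0, 0.2], [0, 0, 0]],
    [0.4, [0, 0, 0], [0, 0, 0]],
    [0.4, [0, 0, 0], [0, 0, 0]],
  ],
)

```text
clock: 15.88
position: [0.5852, -0.0034, 0.0216]
eef_rot: [0.022, 1.0, 0.0, -0.0]
force: [0.8, 0.6, 0.0]
finger_gap: 0.0537
gripper_force: 15.0
```

```bash
python3 g.py 585.5 -3.5 5 -2.6
```

```text
t 15.88 pos [585.2  -3.4  21.6] gap 53.7 gf 15.0 F [0.8 0.6 0. ]
turn [ 0.   -0.01  0.02] shift now [-0.008 -0.003  0.415] after turn [-0.007 -0.003  0.415]
```

Request:
apply_moves(
  plan=[
    [0.4, [0, 0, 0.2], [0, 0, 0]],
    [0.4, [0, 0, 0.12], [0, 0, 0]],
    [0.4, [0, 0, 0.06], [0, 0, 0]],
    [0.4, [0, 0, 0.03], [0, 0, 0]],
    [0.4, [0, 0, 0], [0, 0, 0]],
    [0.4, [0, 0, 0], [0, 0, 0]],
  ],
)

```text
clock: 16.38
position: [0.5856, -0.0036, 0.0056]
eef_rot: [0.022, 1.0, 0.0, 0.0]
force: [0.2, 0.1, -0.3]
finger_gap: 0.0539
gripper_force: 15.0
```

Request:
apply_moves(
  plan=[
    [0.4, [0, 0, 0.02], [0, 0, 0]],
    [0.4, [0, 0, 0], [0, 0, 0]],
    [0.85, [0, 0, 0], [0, 0, 0]],
    [0.85, [0, 0, 0], [0, 0, 0]],
    [0.85, [0, 0, 0], [0, 0, 0]],
    [0.85, [0, 0, -0.5], [0, 0, 0]],
    [0.85, [0, 0, -0.9], [0, 0, 0]],
    [0.85, [0, 0, -0.9], [0, 0, 0]],
  ],
)

```text
clock: 17.05
position: [0.584, -0.0034, 0.0964]
eef_rot: [0.022, 1.0, 0.0, -0.002]
force: [0.6, 0.1, -0.8]
finger_gap: 0.0798
gripper_force: 0.0
```

Request:
apply_moves(
  plan=[
    [0.9, [0, 0, -0.9], [0, 0, 0]],
    [0.9, [0, 0, -0.6], [0, 0, -0.87]],
    [0.9, [0, 0, 0], [0, 0, 0]],
  ],
)

```text
clock: 17.3
position: [0.5891, -0.0041, 0.1628]
eef_rot: [-0.024, 1.0, -0.001, 0.006]
force: [0.5, -0.1, 0.7]
finger_gap: 0.0853
gripper_force: 0.0
```

```bash
python3 g.py 467 377 80 -7.8
```

```text
t 17.3 pos [589.1  -4.1 162.8] gap 85.3 gf 0.0 F [ 0.5 -0.1  0.7]
turn [-0.01  0.11  1.77] shift now [2.609 9.668 2.021] after turn [4.318 9.024 2.07 ]
```

Request:
apply_moves(
  plan=[
    [0.9, [0, 0, 0], [0, 0, 0.88]],
    [0.9, [0, 0, 0], [0, 0, 0.88]],
    [0.9, [0.43, 0.9, 0], [0, 0, 0]],
    [0.9, [0.43, 0.9, 0], [0, 0, 0]],
    [0.9, [0.43, 0.9, 0], [0, 0, 0]],
    [0.9, [0.43, 0.9, 0], [0, 0, 0]],
    [0.9, [0.43, 0.9, 0], [0, 0, 0]],
    [0.9, [0.43, 0.9, 0], [0, 0, 0]],
  ],
)

```text
clock: 17.97
position: [0.5114, 0.2259, 0.1555]
eef_rot: [0.07, 0.998, -0.0, -0.001]
force: [0.3, -0.9, 1.0]
finger_gap: 0.0847
gripper_force: 0.0
```

Request:
apply_moves(
  plan=[
    [0.9, [0.43, 0.9, 0], [0, 0, 0]],
    [0.9, [0.43, 0.9, 0], [0, 0, 0]],
    [0.9, [0.43, 0.9, 0], [0, 0, 0]],
    [0.9, [0.43, 0.9, 0], [0, 0, 0]],
    [0.9, [0, 0, 0.8], [0, 0, 0]],
    [0.9, [0, 0, 0.8], [0, 0, 0]],
    [0.9, [0, 0, 0], [0, 0, 0]],
    [0.9, [0, 0, 0], [0, 0, 0]],
  ],
)

```text
clock: 18.63
position: [0.4628, 0.3756, 0.0905]
eef_rot: [0.069, 0.998, -0.002, -0.002]
force: [-0.2, -0.5, 0.9]
finger_gap: 0.0847
gripper_force: 0.0
```

```bash
python3 g.py 467 377 5 -7.8
python3 - <<'E'
from b import *
show('',{'yel':(300,208,345,242),'grn':(305,138,355,173),'box':(305,176,350,203),'red':(145,220,188,255)},{'yel':(.015,.04),'grn':(.015,.04),'box':(.0095,.03),'red':(.012,.04)})
c=shot('top'); cv2.imwrite('pics/p3.png',cv2.resize(c['image'][110:260,140:400,::-1],(800,462)))
E
```

```text
t 18.63 pos [462.8 375.6  90.5] gap 84.7 gf 0.0 F [-0.2 -0.5  0.9]
turn [-0.04 -0.04 -0.02] shift now [-0.11   0.056  2.136] after turn [-0.101  0.048  2.137]
yel 738 med z 0.0228 mean [ 5.042e+02 -5.000e-01] rect [499.5   1.5  77.4 103.7   0.8]
grn 679 med z 0.0224 mean [667.1 -10.6] rect [669.3 -23.1  93.   73.   87.9]
box 261 med z 0.0156 mean [586.2  -5.1] rect [587.4  -9.1  41.6 107.   16.8]
red 97 med z 0.0163 mean [473.6 365.5] rect [468.5 377.   59.3  35.4  82.3]
```

View pics/p3.png

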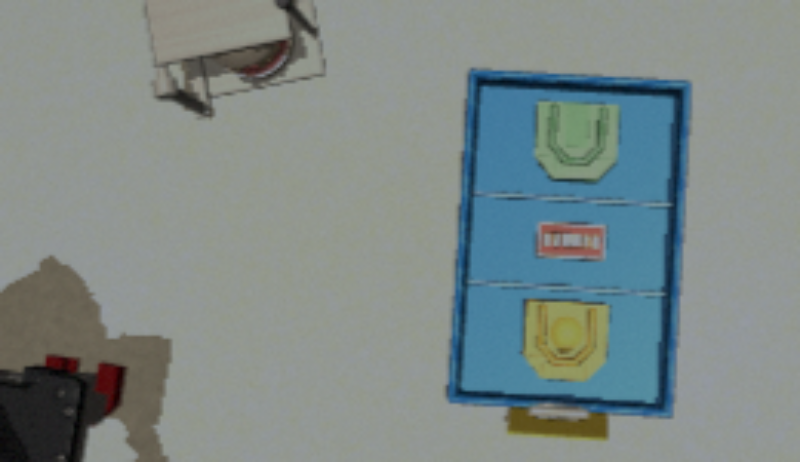

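Both casts (577,140 and 566,340) and the box (571,241) lie square in their bays. Now the red rim.

Request:
apply_moves(
  plan=[
    [0.9, [-0.05, 0.04, 0.6], [0, 0, 0]],
    [0.9, [0, 0, 0.6], [0, 0, 0]],
    [0.9, [0, 0, 0.5], [0, 0, 0]],
    [0.9, [0, 0, 0.3], [0, 0, 0]],
    [0.9, [0, 0, 0], [0, 0, 0]],
    [0.9, [0, 0, 0], [0, 0, 0]],
  ],
  squeeze=8,
)

```text
clock: 19.23
position: [0.4681, 0.378, 0.014]
eef_rot: [0.07, 0.998, 0.001, 0.001]
force: [0.1, 0.3, 0.5]
finger_gap: 0.0848
gripper_force: 0.0
```

```bash
python3 g.py 467 377 6 -7.8
python3 - <<'E'
from m import *
c=ctrl.camera('top'); W=cloud(c)
for k,b,f in [('yel',(300,205,350,240),lambda h:(abs(h[...,0]-28)<9)&(h[...,1]>50)),('grn',(305,135,360,175),lambda h:(h[...,0]>35)&(h[...,0]<85)&(h[...,1]>25))]:
    m=mask(c,b,f); v,u=np.nonzero(m); P=ray(c,np.c_[u,v],.023)*1000
    print(k,cv2.minAreaRect(P[:,:2].astype(np.float32)),P.mean(0),np.nanmedian(W[v,u,2]))
E
```

```text
t 19.23 pos [468.1 378.   14. ] gap 84.8 gf 0.0 F [0.1 0.3 0.5]
turn [ 0.01  0.01 -0.03] shift now [ 0.024 -0.029  0.199] after turn [ 0.024 -0.029  0.199]
yel ((509.44342041015625, -0.9779815673828125), (61.69972229003906, 59.24534606933594), 87.03675842285156) [511.31936392  -1.23906975  23.        ] 0.022432651532640263
grn ((662.962646484375, -7.576902389526367), (59.74858093261719, 61.882720947265625), 0.6634262800216675) [664.68391692  -7.26455095  23.        ] 0.02232632007191026
```

Request:
apply_moves(
  plan=[
    [0.9, [0, 0, 0.2], [0, 0, 0]],
    [0.9, [0, 0, 0], [0, 0, 0]],
    [0.4, [0, 0, 0], [0, 0, 0]],
    [0.4, [0, 0, 0], [0, 0, 0]],
    [0.4, [0, 0, 0], [0, 0, 0]],
    [0.4, [0, 0, 0], [0, 0, 0]],
    [0.4, [0, 0, 0], [0, 0, 0]],
    [0.4, [0, 0, 0], [0, 0, 0]],
  ],
  squeeze=8,
)

```text
clock: 19.95
position: [0.467, 0.3782, 0.0049]
eef_rot: [0.069, 0.998, 0.0, 0.0]
force: [-0.1, 0.1, 1.5]
finger_gap: 0.0579
gripper_force: 8.0
```

Request:
apply_moves(
  plan=[
    [0.4, [0, 0, 0], [0, 0, 0]],
    [0.4, [0, 0, 0], [0, 0, 0]],
    [0.4, [0, 0, 0], [0, 0, 0]],
  ],
)

```text
clock: 20.2
position: [0.467, 0.3781, 0.0049]
eef_rot: [0.069, 0.998, 0.0, 0.0]
force: [0.1, 1.1, 1.7]
finger_gap: 0.0576
gripper_force: 8.0
```

Request:
apply_moves(
  plan=[
    [0.4, [0, 0, -0.4], [0, 0, 0]],
    [0.4, [0, 0, -0.8], [0, 0, 0]],
    [0.4, [0, 0, -0.9], [0, 0, 0]],
    [0.4, [0, 0, -0.9], [0, 0, 0]],
    [0.4, [0, 0, -0.4], [0, 0, -0.88]],
    [0.4, [0, 0, 0], [0, 0, 0]],
    [0.4, [0, 0, 0], [0, 0, 0]],
  ],
)

```text
clock: 20.78
position: [0.467, 0.378, 0.1411]
eef_rot: [0.024, 1.0, 0.0, 0.001]
force: [-0.4, 0.7, -0.7]
finger_gap: 0.0579
gripper_force: 8.0
```

```bash
python3 g.py 669 -7.5 30.5 -2.6
```

```text
t 20.78 pos [467.  378.  141.1] gap 57.9 gf 8.0 F [-0.4  0.7 -0.7]
turn [ 0.01  0.01 -0.02] shift now [-5.501 -9.388  2.765] after turn [-5.483 -9.398  2.765]
```

Request:
apply_moves(
  plan=[
    [0.4, [-0.3, -0.5, 0], [0, 0, 0]],
    [0.4, [-0.5, -0.86, 0], [0, 0, 0]],
    [0.4, [-0.5, -0.86, 0], [0, 0, 0]],
    [0.4, [-0.5, -0.86, 0], [0, 0, 0]],
    [0.4, [-0.5, -0.86, 0], [0, 0, 0]],
    [0.4, [-0.5, -0.86, 0], [0, 0, 0]],
    [0.4, [-0.5, -0.86, 0], [0, 0, 0]],
    [0.4, [-0.5, -0.86, 0], [0, 0, 0]],
  ],
)

```text
clock: 21.45
position: [0.6055, 0.1085, 0.1377]
eef_rot: [0.024, 1.0, -0.0, -0.003]
force: [0.4, 1.2, -0.2]
finger_gap: 0.0579
gripper_force: 8.0
```

Request:
apply_moves(
  plan=[
    [0.4, [-0.5, -0.86, 0], [0, 0, 0]],
    [0.4, [-0.5, -0.86, 0], [0, 0, 0]],
    [0.4, [-0.5, -0.86, 0], [0, 0, 0]],
    [0.4, [-0.2, -0.3, 0], [0, 0, 0]],
    [0.4, [0, 0, 0.7], [0, 0, 0]],
    [0.4, [0, 0, 0.7], [0, 0, 0]],
    [0.4, [0, 0, 0.5], [0, 0, 0]],
    [0.4, [0, 0, 0], [0, 0, 0]],
  ],
)

```text
clock: 22.12
position: [0.6638, -0.007, 0.0573]
eef_rot: [0.024, 1.0, 0.001, -0.007]
force: [-1.6, 0.0, -0.2]
finger_gap: 0.0575
gripper_force: 8.0
```

Request:
apply_moves(
  plan=[
    [0.4, [0, 0, 0], [0, 0, 0]],
    [0.4, [0, 0, 0], [0, 0, 0]],
  ],
)

```text
clock: 22.28
position: [0.6694, -0.0074, 0.0647]
eef_rot: [0.023, 1.0, 0.0, -0.0]
force: [-0.4, 1.0, -0.4]
finger_gap: 0.0583
gripper_force: 8.0
```

```bash
python3 g.py 669 -7.5 30.5 -2.6
```

```text
t 22.28 pos [669.4  -7.4  64.7] gap 58.3 gf 8.0 F [-0.4  1.  -0.4]
turn [ 0.   -0.   -0.01] shift now [ 0.01  -0.004  0.854] after turn [ 0.01  -0.004  0.854]
```

Right above the cast. Lowering slowly.

Request:
apply_moves(
  plan=[
    [0.4, [0, 0, 0.35], [0, 0, 0]],
    [0.4, [0, 0, 0.25], [0, 0, 0]],
    [0.4, [0, 0, 0.1], [0, 0, 0]],
    [0.4, [0, 0, 0], [0, 0, 0]],
    [0.4, [0, 0, 0], [0, 0, 0]],
  ],
)

```text
clock: 22.7
position: [0.6695, -0.0076, 0.0371]
eef_rot: [0.023, 1.0, -0.0, 0.0]
force: [0.0, -0.3, -0.3]
finger_gap: 0.0578
gripper_force: 8.0
```

Request:
apply_moves(
  plan=[
    [0.4, [0, 0, 0.05], [0, 0, 0]],
    [0.4, [0, 0, 0.04], [0, 0, 0]],
    [0.4, [0, 0, 0], [0, 0, 0]],
    [0.4, [0, 0, 0], [0, 0, 0]],
  ],
)

```text
clock: 23.03
position: [0.6694, -0.0078, 0.0332]
eef_rot: [0.023, 1.0, 0.0, 0.0]
force: [-0.4, -0.1, -0.4]
finger_gap: 0.0579
gripper_force: 8.0
```

Request:
apply_moves(
  plan=[
    [0.4, [0, 0, 0.05], [0, 0, 0]],
    [0.4, [0, 0, 0.03], [0, 0, 0]],
    [0.4, [0, 0, 0], [0, 0, 0]],
    [0.4, [0, 0, 0], [0, 0, 0]],
  ],
)

```text
clock: 23.37
position: [0.6695, -0.0078, 0.0303]
eef_rot: [0.023, 1.0, 0.0, 0.0]
force: [-0.1, -0.1, 3.1]
finger_gap: 0.0581
gripper_force: 8.0
```

Contact at the expected seated height (30.3 against 30.5 predicted), so I'll release.

Request:
apply_moves(
  plan=[
    [0.9, [0, 0, 0], [0, 0, 0]],
    [0.9, [0, 0, 0], [0, 0, 0]],
    [0.9, [0, 0, 0], [0, 0, 0]],
    [0.9, [0, 0, -0.4], [0, 0, 0]],
    [0.9, [0, 0, -0.9], [0, 0, 0]],
    [0.9, [0, 0, -0.9], [0, 0, 0]],
    [0.9, [0, 0, -0.9], [0, 0, 0]],
    [0.9, [0, 0, -0.3], [0, 0, 0]],
  ],
)

```text
clock: 24.03
position: [0.6721, -0.008, 0.1718]
eef_rot: [0.023, 1.0, -0.0, 0.005]
force: [0.5, -0.9, 0.3]
finger_gap: 0.0847
gripper_force: 0.0
```

```bash
python3 g.py 484 -398 80 -22.5
```

```text
t 24.03 pos [672.1  -8.  171.8] gap 84.7 gf 0.0 F [ 0.5 -0.9  0.3]
turn [0.01 0.09 3.31] shift now [ 4.272 -9.954  2.261] after turn [  0.614 -10.807   2.295]
```

Request:
apply_moves(
  plan=[
    [0.9, [0.85, -0.5, 0], [0, 0, 0]],
    [0.9, [0.85, -0.5, 0], [0, 0, 0]],
    [0.9, [0.85, -0.5, 0], [0, 0, 0]],
    [0.9, [0.85, -0.5, 0], [0, 0, 0]],
    [0.9, [0.12, -0.99, 0], [0, 0, 0]],
    [0.9, [0.12, -0.99, 0], [0, 0, 0]],
    [0.9, [0.12, -0.99, 0], [0, 0, 0]],
    [0.9, [0.12, -0.99, 0], [0, 0, 0]],
  ],
)

```text
clock: 24.7
position: [0.5025, -0.2402, 0.1661]
eef_rot: [0.023, 1.0, -0.0, 0.0]
force: [1.0, -0.0, -0.4]
finger_gap: 0.0844
gripper_force: 0.0
```

Request:
apply_moves(
  plan=[
    [0.9, [0.12, -0.99, 0], [0, 0, 0]],
    [0.9, [0.12, -0.99, 0], [0, 0, 0]],
    [0.9, [0.12, -0.99, 0], [0, 0, 0]],
    [0.9, [0.03, -0.99, 0], [0, 0, 0]],
    [0.9, [0, 0, 0], [0, 0, 0.83]],
    [0.9, [0, 0, 0], [0, 0, 0.83]],
    [0.9, [0, 0, 0], [0, 0, 0.83]],
    [0.9, [0, 0, 0], [0, 0, 0.82]],
  ],
)

```text
clock: 25.37
position: [0.4801, -0.3967, 0.1653]
eef_rot: [0.198, 0.98, 0.0, -0.0]
force: [0.3, 0.0, 0.4]
finger_gap: 0.0847
gripper_force: 0.0
```

Request:
apply_moves(
  plan=[
    [0.9, [0, 0, 0.7], [0, 0, 0]],
    [0.9, [0, 0, 0.7], [0, 0, 0]],
    [0.9, [0, 0, 0.6], [0, 0, 0]],
    [0.9, [0, 0, 0], [0, 0, 0]],
    [0.9, [0, 0, 0], [0, 0, 0]],
  ],
)

```text
clock: 25.78
position: [0.4798, -0.3956, 0.0847]
eef_rot: [0.195, 0.981, 0.001, -0.001]
force: [1.1, -0.5, 0.8]
finger_gap: 0.0846
gripper_force: 0.0
```

```bash
python3 g.py 484 -398 5 -22.5
python3 - <<'E'
from b import *
show('',{'red':(305,135,360,175),'pink':(470,215,515,255)},{'red':(.036,.05),'pink':(.012,.04)})
c=shot('top'); cv2.imwrite('pics/p4.png',cv2.resize(c['image'][110:260,270:530,::-1],(800,462)))
E
```

```text
t 25.78 pos [ 479.8 -395.6   84.7] gap 84.6 gf 0.0 F [ 1.1 -0.5  0.8]
turn [ 0.01 -0.03  0.  ] shift now [-0.127 -0.018  1.992] after turn [-0.121 -0.015  1.993]
red 306 med z 0.0423 mean [662.2  -9.4] rect [673.8 -29.2  96.8  73.7  86.8]
pink 149 med z 0.0166 mean [ 476.1 -381.1] rect [ 479.6 -382.6   63.6   30.    18.2]
```

View pics/p4.png

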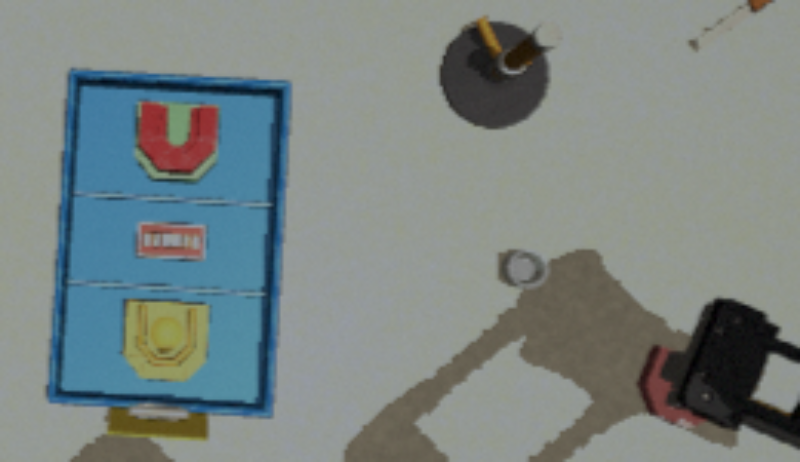

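The red rim (178,138) is seated square on the green cast, top at about 42 mm. Now the pink rim.

Request:
apply_moves(
  plan=[
    [0.9, [-0.1, 0, 0.6], [0, 0, 0]],
    [0.9, [0, 0, 0.6], [0, 0, 0]],
    [0.9, [0, 0, 0.5], [0, 0, 0]],
    [0.9, [0, 0, 0.2], [0, 0, 0]],
    [0.9, [0, 0, 0], [0, 0, 0]],
    [0.9, [0, 0, 0], [0, 0, 0]],
  ],
)

```text
clock: 26.38
position: [0.485, -0.3987, 0.0112]
eef_rot: [0.195, 0.981, -0.001, 0.001]
force: [-0.0, 0.1, 0.1]
finger_gap: 0.0848
gripper_force: 0.0
```

```bash
python3 g.py 484 -398 6 -22.5
```

```text
t 26.38 pos [ 485.  -398.7   11.2] gap 84.8 gf 0.0 F [-0.   0.1  0.1]
turn [-0.01  0.02  0.  ] shift now [0.03  0.006 0.129] after turn [0.029 0.006 0.129]
```

Request:
apply_moves(
  plan=[
    [0.9, [0, 0, 0.14], [0, 0, 0]],
    [0.9, [0, 0, 0], [0, 0, 0]],
    [0.4, [0, 0, 0], [0, 0, 0]],
    [0.4, [0, 0, 0], [0, 0, 0]],
    [0.4, [0, 0, 0], [0, 0, 0]],
    [0.4, [0, 0, 0], [0, 0, 0]],
    [0.4, [0, 0, 0], [0, 0, 0]],
    [0.4, [0, 0, 0], [0, 0, 0]],
  ],
)

```text
clock: 27.05
position: [0.4843, -0.3979, 0.0045]
eef_rot: [0.195, 0.981, -0.0, 0.0]
force: [-0.1, 0.3, 2.2]
finger_gap: 0.0579
gripper_force: 8.0
```

Request:
apply_moves(
  plan=[
    [0.4, [0, 0, 0], [0, 0, 0]],
    [0.4, [0, 0, 0], [0, 0, 0]],
    [0.4, [0, 0, 0], [0, 0, 0]],
  ],
)

```text
clock: 27.3
position: [0.4843, -0.3979, 0.0045]
eef_rot: [0.195, 0.981, -0.0, 0.0]
force: [-1.0, 0.5, 2.0]
finger_gap: 0.0576
gripper_force: 8.0
```

Request:
apply_moves(
  plan=[
    [0.4, [0, 0, -0.4], [0, 0, 0]],
    [0.4, [0, 0, -0.8], [0, 0, 0]],
    [0.4, [0, 0, -0.9], [0, 0, 0]],
    [0.4, [0, 0, -0.9], [0, 0, -0.83]],
    [0.4, [0, 0, -0.4], [0, 0, -0.83]],
    [0.4, [0, 0, 0], [0, 0, -0.83]],
    [0.4, [0, 0, 0], [0, 0, -0.82]],
    [0.4, [0, 0, 0], [0, 0, 0]],
  ],
)

```text
clock: 27.97
position: [0.4841, -0.3979, 0.1405]
eef_rot: [0.022, 1.0, -0.0, 0.0]
force: [0.3, 0.3, -0.1]
finger_gap: 0.0574
gripper_force: 8.0
```

```bash
python3 g.py 515.5 -1 30 -2.6
```

```text
t 27.97 pos [ 484.1 -397.9  140.5] gap 57.4 gf 8.0 F [ 0.3  0.3 -0.1]
turn [-0.    0.    0.01] shift now [-0.34   9.948  2.76 ] after turn [-0.334  9.947  2.763]
```

Request:
apply_moves(
  plan=[
    [0.4, [-0.03, 0.5, 0], [0, 0, 0]],
    [0.4, [-0.03, 0.95, 0], [0, 0, 0]],
    [0.4, [-0.03, 0.95, 0], [0, 0, 0]],
    [0.4, [-0.03, 0.95, 0], [0, 0, 0]],
    [0.4, [-0.03, 0.95, 0], [0, 0, 0]],
    [0.4, [-0.03, 0.95, 0], [0, 0, 0]],
    [0.4, [-0.03, 0.95, 0], [0, 0, 0]],
    [0.4, [-0.03, 0.95, 0], [0, 0, 0]],
  ],
)

```text
clock: 28.63
position: [0.5063, -0.1107, 0.1397]
eef_rot: [0.024, 1.0, 0.0, -0.0]
force: [1.3, -0.0, -0.8]
finger_gap: 0.0581
gripper_force: 8.0
```

Request:
apply_moves(
  plan=[
    [0.4, [-0.03, 0.95, 0], [0, 0, 0]],
    [0.4, [-0.03, 0.95, 0], [0, 0, 0]],
    [0.4, [-0.04, 0.9, 0], [0, 0, 0]],
    [0.4, [0, 0, 0], [0, 0, 0]],
    [0.4, [0, 0, 0.7], [0, 0, 0]],
    [0.4, [0, 0, 0.7], [0, 0, 0]],
    [0.4, [0, 0, 0.5], [0, 0, 0]],
    [0.4, [0, 0, 0], [0, 0, 0]],
  ],
)

```text
clock: 29.3
position: [0.5122, -0.0008, 0.0602]
eef_rot: [0.024, 1.0, 0.0, -0.005]
force: [-1.1, -0.0, -0.4]
finger_gap: 0.0579
gripper_force: 8.0
```

Request:
apply_moves(
  plan=[
    [0.4, [0, 0, 0], [0, 0, 0]],
    [0.4, [0, 0, 0], [0, 0, 0]],
    [0.4, [0, 0, 0], [0, 0, 0]],
  ],
)

```text
clock: 29.55
position: [0.5174, -0.0014, 0.0656]
eef_rot: [0.023, 1.0, -0.0, 0.001]
force: [0.8, 0.3, 0.3]
finger_gap: 0.0579
gripper_force: 8.0
```

```bash
python3 g.py 515.5 -1 30 -2.6
```

```text
t 29.55 pos [517.4  -1.4  65.6] gap 57.9 gf 8.0 F [0.8 0.3 0.3]
turn [-0.    0.03 -0.01] shift now [0.049 0.008 0.891] after turn [0.047 0.008 0.891]
```

Request:
apply_moves(
  plan=[
    [0.4, [0.03, 0, 0.35], [0, 0, 0]],
    [0.4, [0, 0, 0.25], [0, 0, 0]],
    [0.4, [0, 0, 0.1], [0, 0, 0]],
    [0.4, [0, 0, 0], [0, 0, 0]],
    [0.4, [0, 0, 0], [0, 0, 0]],
  ],
)

```text
clock: 29.97
position: [0.515, -0.0009, 0.0364]
eef_rot: [0.023, 1.0, 0.0, 0.0]
force: [0.4, 0.1, -1.1]
finger_gap: 0.0578
gripper_force: 8.0
```

Request:
apply_moves(
  plan=[
    [0.4, [0, 0, 0.05], [0, 0, 0]],
    [0.4, [0, 0, 0.05], [0, 0, 0]],
    [0.4, [0, 0, 0], [0, 0, 0]],
    [0.4, [0, 0, 0], [0, 0, 0]],
  ],
)

```text
clock: 30.3
position: [0.5149, -0.0008, 0.0323]
eef_rot: [0.023, 1.0, 0.0, 0.0]
force: [-0.0, 1.1, -0.6]
finger_gap: 0.0575
gripper_force: 8.0
```

Request:
apply_moves(
  plan=[
    [0.4, [0, 0, 0.05], [0, 0, 0]],
    [0.4, [0, 0, 0.02], [0, 0, 0]],
    [0.4, [0, 0, 0], [0, 0, 0]],
    [0.4, [0, 0, 0], [0, 0, 0]],
  ],
)

```text
clock: 30.63
position: [0.5151, -0.0008, 0.0299]
eef_rot: [0.023, 1.0, 0.0, 0.0]
force: [-0.6, 1.0, 4.0]
finger_gap: 0.0582
gripper_force: 8.0
```

Request:
apply_moves(
  plan=[
    [0.9, [0, 0, 0], [0, 0, 0]],
    [0.9, [0, 0, 0], [0, 0, 0]],
    [0.9, [0, 0, 0], [0, 0, 0]],
    [0.9, [0, 0, -0.4], [0, 0, 0]],
    [0.9, [0, 0, -0.9], [0, 0, 0]],
    [0.9, [0, 0, -0.9], [0, 0, 0]],
    [0.9, [0, 0, -0.9], [0, 0, 0]],
    [0.9, [0, 0, -0.3], [0, 0, 0]],
  ],
)

```text
clock: 31.3
position: [0.5176, -0.0012, 0.1704]
eef_rot: [0.023, 1.0, -0.0, 0.004]
force: [-0.2, -1.2, 0.4]
finger_gap: 0.0848
gripper_force: 0.0
```

Request:
apply_moves(
  plan=[
    [0.9, [0.4, 0.9, 0], [0, 0, 0]],
    [0.9, [0.4, 0.9, 0], [0, 0, 0]],
    [0.9, [0.4, 0.9, 0], [0, 0, 0]],
    [0.9, [0.4, 0.9, 0], [0, 0, 0]],
    [0.9, [0.4, 0.9, 0], [0, 0, 0]],
    [0.9, [0.4, 0.9, 0], [0, 0, 0]],
    [0.9, [0.4, 0.9, 0], [0, 0, 0]],
    [0.9, [0, 0, 0], [0, 0, 0]],
  ],
)

```text
clock: 31.97
position: [0.4114, 0.2617, 0.1654]
eef_rot: [0.02, 1.0, 0.002, -0.001]
force: [0.2, 0.3, 0.3]
finger_gap: 0.0848
gripper_force: 0.0
```

Request:
apply_moves(
  plan=[
    [0.9, [0, 0, 0], [0, 0, 0]],
    [0.9, [0, 0, 0], [0, 0, 0]],
    [0.9, [0, 0, 0], [0, 0, 0]],
    [0.9, [0, 0, 0], [0, 0, 0]],
  ],
)

```text
clock: 32.3
position: [0.4152, 0.2547, 0.1654]
eef_rot: [0.024, 1.0, -0.0, 0.0]
force: [0.5, -0.7, 0.9]
finger_gap: 0.0844
gripper_force: 0.0
```

Run:
```python
from m import *
c=ctrl.camera('top'); W=cloud(c)
R=lambda h:((h[...,0]<12)|(h[...,0]>166))&(h[...,1]>40)
for k,b in [('pink',(300,205,350,240)),('red',(305,135,360,175))]:
    m=mask(c,b,R); v,u=np.nonzero(m); z=W[v,u,2]; P=ray(c,np.c_[u,v],.0435)*1000
    print(k,cv2.minAreaRect(P[:,:2].astype(np.float32)),np.nanpercentile(z,[5,25,50,75,95]).round(4))
    Q=W[v,u]; Q=Q[Q[:,2]>.036]; A=np.c_[Q[:,:2],np.ones(len(Q))]; print('slope',np.linalg.lstsq(A,Q[:,2],rcond=None)[0][:2].round(3))
s=shot('scene')
a=cv2.resize(c['image'][125:255,275:375,::-1],(400,520)); b2=cv2.resize(s['image'][165:255,270:370,::-1],(400,520))
cv2.imwrite('pics/p5.png',np.hstack([a,b2]))
```

```text
pink ((518.7322998046875, -16.862838745117188), (11.480546951293945, 1.5869737808316131e-06), 0.9014270305633545) [0.0302 0.0325 0.0328 0.0329 0.0337]
slope [0. 0.]
red ((662.7559204101562, -8.438962936401367), (58.46101379394531, 50.916656494140625), 87.45862579345703) [0.0291 0.0382 0.0417 0.043  0.0447]
slope [ 0.01  -0.001]
```

View pics/p5.png

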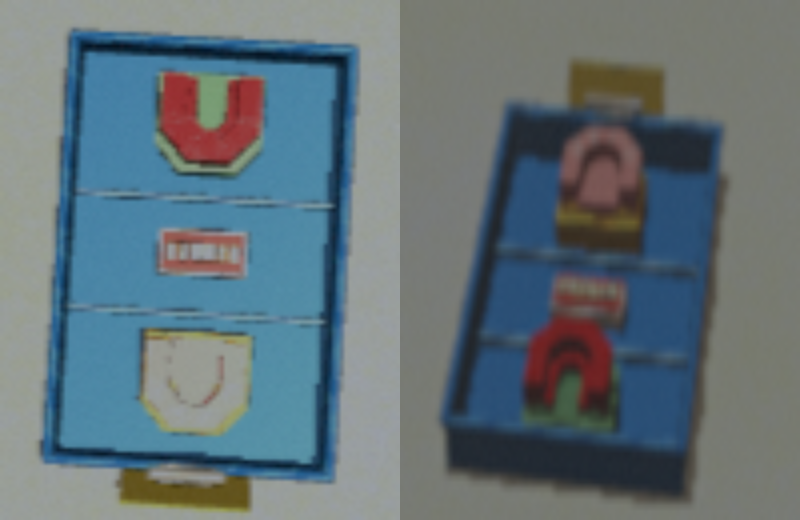

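Left (top view): red rim (211,115) and box (202,252) are in place, and the pink rim (195,380) is washed out but central on the yellow cast. Right (scene view): both rims sit level. One depth check on the pink rim, then hand in.

Run:
```python
from b import *
c=ctrl.camera('top'); W=cloud(c); Q=W[207:234,309:339].reshape(-1,3)
T=Q[Q[:,2]>.037]; A=np.c_[T[:,:2],np.ones(len(T))]
print(len(T),rect(T),np.median(T[:,2]),np.linalg.lstsq(A,T[:,2],rcond=None)[0][:2].round(3),T.mean(0))
print(ctrl.state()['clock'])
```

```text
307 [507.9  -2.1  57.8  49.3  88. ] 0.04237466368378388 [-0.003  0.006] [ 0.50674537 -0.00226585  0.04228146]
32.45
```

Pink rim centre (508,-2) against cast (509,-1), level, top at 42.4 mm (the red rim reads the same), so it is seated.

```bash
python3 -c "
from cell import ctrl
print(ctrl.job_done())"
```

```text
the job is handed in; nothing more can be done
None
```

The case pan is made up and handed in at about 32 s of 144 s: by the camera, both casts are square in their end bays, the tooth box is in the middle and both rims are seated level; no verdict came back.

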